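# Snap a port plug into a softener valve body and tug-check it

## Task

Take the bar-headed port plug from the wooden rack and press it straight down into the open port of the black valve body until its flange is fully home and the spring clip has caught it, never pressing with 25 N or more. Keep hold of it and check that it is retained: tug it straight up with a steady pull of about 14 N for a good second, never as much as 25 N. Then ease it back down fully home and let go, with the other plugs and everything else on the bench left where they were.

Things in the scene. Friction and masses are not known exactly. Their poses are not given: they have to be found in the camera images.
- plug_center (a point): The bar-headed grey plastic port plug, about 60 g, 86 mm tall, upright in a rack hole; point on its axis 43 mm above its foot, z up the plug. From the foot up: cone 0 to 10 mm (9 to 20 mm diameter), round stem 20 mm in diameter with a snap groove at 16 to 24.5 mm, flange 32 mm in diameter at 44 to 50 mm, bar head at 50 to 86 mm.
- plug_bar (a point): Centre of that plug's bar head, on its axis 68 mm above its foot: a flat upright bar 12 mm thick along the plug's x, 36 mm wide along its y, 36 mm tall. Grip it across its 12 mm.
- port_mouth (a point): Centre of the open port's mouth, level with the flat top (100 mm above the bench) of the black plastic valve body, 56 mm square, with a blue cap and a copper stub on its sides; z up. The hole is round, vertical, 22 mm wide with a 3 mm chamfer, 60 mm deep. When home, the plug's flange rests on this top and plug_center is 1 mm below this point.
- clip (a point): Centre of the spring clip in the port, 23.5 mm below the mouth: two steel noses that the plug's cone pushes aside (taking 5 to 16 N, less when well centred) and that snap into its groove in the last 4 mm; press on to 16 to 20 N with the flange down. A caught plug has about 1.5 mm of up-down play and is held firmly; one not caught pulls out with a few newtons.
- gauge (a joint): Height of the sprung aluminium plate that carries the valve body, m, in the dark steel pull-check stand (base 170 x 150 mm): 0 at rest, positive when pulled up, negative when pressed down, spring 8 N per mm both ways (14 N is 1.75 mm), end stops at 4 mm either way. A pointer on the plate shows it against black lines 2 mm apart on a white scale.
- stand: The fixed pull-check stand; origin under the centre of its base plate on the bench, z up; the port's axis passes through it; the white scale is at its +x edge.
- rack: Fixed wooden plug rack, 66 x 190 x 50 mm, origin under its centre, three holes of 24 mm diameter in a row 60 mm apart along its y, each with a plug whose flange rests on the rack's top.
- knob_plug_center (a point): A different plug, with a thick round knob head (30 mm diameter, 76 mm tall in all) in the rack; point on its axis 43 mm above its foot. Leave in place.
- pin_plug_center (a point): A different plug, with a thin round pin and small button head (20 mm diameter, 80 mm tall in all) in the rack; point on its axis 43 mm above its foot. Leave in place.
- grease_jar: White jar with black cap, 56 mm diameter, 60 mm tall, origin under its centre. Leave alone.
- tape_roll: Roll of white thread tape, 60 mm diameter, 18 mm tall, origin under its centre. Leave alone.
- screwdriver: Screwdriver lying on the bench. Leave alone.
- wrench: Steel wrench lying on the bench. Leave alone.
- copper_elbow: Copper pipe elbow, two arms 42 mm long and 22 mm thick, lying on the bench. Leave alone.
There are look-alikes about, which are no part of the job. What is shaped like the stand but green is not meant.

How it is judged:
By the outcome, as a careful person would: the job done as asked, in the order asked, and still so for the second after the job is handed in, with the robot touching nothing.
It also fails if it takes over 72 s, if anything falls off the work surface, if the arm or the gripper's body presses on something with over 40 N, if the wrist force passes 120 N, or if a joint passes its speed limit or range.

## Robot

A 6-joint arm with a two-finger parallel gripper is mounted at the origin on the work surface. World frame = base frame: x ahead of the robot, y to its left, z up, the work surface at z = 0. Lengths are in m, angles in rad, forces in N, time in s.
With the tool pointing down it reaches from about 0.4 to 0.825 m from the base axis. Payload 7 kg.
Tool frame: the origin (TCP) lies at the very end of the fingers, on their centre line; the grasp point (between the pads) lies 19 mm behind it; x points along the fingers, y is the direction in which the jaws open and shut, and the axes are right-handed (so a half turn about x gives the same grasp; the last joint's range is limited). The gripper opens to 88 mm and grips with 3 to 60 N. Pads are 19 mm wide; open, the fingers measure 130 mm over their backs; the gripper's body (78 mm by 193 mm) begins 47 mm behind the grasp point.
Start: joints at [1.598, 0.359, 0.012, 0, -1.224, -0.288], TCP at [0.174, 0.652, 0.227] pointing down, gripper open.
Joint ranges: [-3.07, 3.07], [-1.43, 2.12], [-1.02, 1.25], [-3.03, 1.67], [-3.05, -0], [-3.03, 3.03]. Speed limits (rad/s): [2.39, 2.39, 3.01, 3.14, 3.14, 3.14].

## Interface

Orientations are given as [roll, pitch, yaw] about the fixed x, y, z axes, in that order (R = Rz(yaw) Ry(pitch) Rx(roll)).
In Python, from station import arm gives the robot as it stands.
- The arm moves only by the shell command python3 -m inch 'ROWS' [OPENING] [FORCE]. ROWS is text: rows parted by semicolons, each of 6 numbers parted by spaces: the shift along the world's x, y, z in units of 30 mm (1.0 is 30 mm), then the turn, a rotation vector about the world's x, y, z in units of 5 degrees (1.0 is 5 degrees). In form: dx dy dz wx wy wz; .... A call has 1 to 12 rows; each row shifts and turns the commanded pose from where the row before left it; what a row does not reach is not made up. A row lasts 1/8 s, in which the tool goes at most 62.5 mm and 10.7 degrees, less where a joint would pass 70% of its speed; a pose out of reach is approached as far as the arm can. A call is refused whole if a number of a shift passes 1 or a number of a turn 1, either way. A call with a gripper value outside its range is refused whole. OPENING is the opening, from 0 (shut) to 1 (fully open), set as the call begins (- or left out, the last holds). The fingers move at their own pace and stop on an object; FORCE is the grip in N (left out, the last holds). Time passes only in rows, so rows that do not move let the fingers close. It gives the time, the measured TCP pose, the force and the opening at its end, in the units of the state.
- arm.get_state(): the state, without advancing time (a new reading comes with each control period).
- arm.grab_frame(name): name is "side" or "top" or "wrist"; returns a dict with "frame" (400x640x3 uint8, red, green, blue), "range_z" (400x640 float32, m along the optical axis (not along the pixel's ray), 0 where there is no reading), "mtx" (3x3 intrinsics, pixels), "dist_coeffs" ([k1, k2, p1, p2, k3] as OpenCV has them; the pictures are not rectified), "pose" (4x4, takes a point from camera to world coordinates). Camera axes: x right, y up, looking along -z (the intrinsics and any distortion apply to the point x, -y, -z); pixel columns grow to the right and rows downward; lengths in m; the calibration is good to about 2 mm. A picture is of the moment at which its call begins.
- arm.job_done(): hands the job in, once; it reports no verdict.
Trained networks look in a picture, given as the dict that the camera call returned (one of the last four; its "shot" number tells which), for a name from the list of things; names that differ only in an ending like _2 or _b are one class to them, and where a whole thing is asked for, a point or a joint stands for the part that bears it (a point fixed in the world has none). Each returns a list of dicts, best first, with "confidence" (0 to 1); they miss things now and then, are a little off and sometimes report something else, mostly with a low value. They report only what shows in the picture. A call takes as long as a camera call. They do not tell look-alikes from the thing itself.
- arm.search_frame(picture, target): "extent" ([centre column, centre row, width, height] as shares, 0 to 1, of the picture: columns of its width, rows of its height, round what is visible of it).
- arm.masks_of(picture, target): "mask" (400x640 bool, what is visible of it) and "extent" ([centre column, centre row, width, height] as shares, 0 to 1, of the picture: columns of its width, rows of its height, round what is visible of it).
- arm.place_of(picture, target): "position" ([column, row] as shares, 0 to 1, of the picture: columns of its width, rows of its height: a listed point, or the origin of a listed thing).
The state is a dict: "t": time; "q": joint angles; "qd": joint speeds; "joint_efforts": joint torques, N m; "eef_pos": TCP position; "ee_rot": TCP orientation; "force": force on the tool from outside, world axes, zero at the start; "moment": the same for the moment, N m; "width": finger opening in m.
Only numpy, scipy, OpenCV 4.12 (cv2) and the standard library are available. Lean on these libraries where they do the work, as an engineer would, in place of code of your own. Each camera call takes 0.05 s, during which the arm holds its last target. There are 200 camera calls.

## Working session

There is one attempt and no reset: what is moved stays moved. The work goes in short steps, Python scripts to look and compute and a shell command to move; the robot and the scene stay as the last step left them, time stands still between calls to the robot, and variables do not carry over. Pictures are saved under pics/ and viewed, about 8 in all and at most 12, crops included, and the job is handed in when it is done.

```bash
mkdir -p pics; ls
cat > h.py <<'E'
import numpy as np, cv2
from station import arm
def ray(p,uv):
    n=cv2.undistortPoints(np.array([[uv]],float),p["mtx"],np.array(p["dist_coeffs"],float))[0,0]
    T=np.array(p["pose"]); return T[:3,3],T[:3,:3]@np.array([n[0],-n[1],-1.])
def at_depth(p,uv):
    c,r=int(uv[0]),int(uv[1]); w=p["range_z"][max(r-1,0):r+2,max(c-1,0):c+2]; w=w[w>0]
    o,d=ray(p,uv); return o+d*np.median(w) if len(w) else None
def at_z(p,uv,z):
    o,d=ray(p,uv); return o+d*(z-o[2])/d[2]
def px(pos): return np.array(pos)*[640,400]
def proj(p,X):
    T=np.array(p["pose"]); c=T[:3,:3].T@(np.array(X)-T[:3,3]); c=np.array([c[0],-c[1],-c[2]])
    return cv2.projectPoints(c[None],np.zeros(3),np.zeros(3),p["mtx"],np.array(p["dist_coeffs"],float))[0][0,0]
def save(p,n): cv2.imwrite("pics/"+n,p["frame"][:,:,::-1])
E
python3 - <<'E'
from h import *
np.set_printoptions(precision=4,suppress=True)
s=arm.get_state(); print(s)
ims=[]
for n in ["top","side"]:
    p=arm.grab_frame(n); ims.append(p["frame"])
    print(n,np.array(p["pose"]))
    for t in ["plug_center","plug_bar","port_mouth","stand","rack","knob_plug_center","pin_plug_center","gauge"]:
        try:
            for r in arm.place_of(p,t)[:3]:
                u=px(r["position"]); print(t,round(r["confidence"],2),u,at_depth(p,u))
        except Exception as e: print(t,e)
    save(p,n+"0.png")
E
```

```text
pics
{'t': 0.0, 'q': array([ 1.5981,  0.3594,  0.0111, -0.0003, -1.2241, -0.2881]), 'qd': array([ 0.0004,  0.0007, -0.0007, -0.0012,  0.0001, -0.0005]), 'joint_efforts': array([ -0.0012, -58.2722,  29.3061,   6.9968,   0.007 ,  -0.0002]), 'eef_pos': array([0.174 , 0.6517, 0.2256]), 'ee_rot': array([ 1.6684,  1.5691, -1.7341]), 'force': array([-0.9796,  0.1867, -0.2334]), 'moment': array([-0.0036,  0.0152,  0.0336]), 'width': 0.0874718410341936}
top [[ 0.0268  0.9991 -0.0318  0.4729]
 [-0.9995  0.0263 -0.0178  0.0078]
 [-0.017   0.0323  0.9993  1.0545]
 [ 0.      0.      0.      1.    ]]
plug_center 0.63 [401.216 179.   ] [ 0.5654 -0.1461  0.091 ]
port_mouth 0.86 [231.424 184.48 ] [0.5435 0.2368 0.0883]
port_mouth 0.86 [457.6  273.32] [ 0.3563 -0.2804  0.0767]
port_mouth 0.63 [205.696 300.2  ] [0.2775 0.2915 0.0707]
stand 0.98 [215.296 292.2  ] [0.3014 0.2625 0.0985]
stand 0.97 [245.824 189.32 ] [0.5328 0.2019 0.0967]
stand 0.72 [445.12 267.88] [ 0.3701 -0.2463  0.0981]
rack 0.96 [421.376 180.6  ] [ 0.5644 -0.1946  0.0754]
knob_plug_center 0.61 [402.688 180.68 ] [ 0.5618 -0.1497  0.09
[... 582 characters left out ...]
 282.52 ] [ 0.372  -0.2686  0.0891]
port_mouth 0.85 [272. 164.] [0.5343 0.2379 0.0937]
port_mouth 0.7 [181.696 188.12 ] [0.2786 0.2927 0.0888]
stand 0.94 [275.392 192.12 ] [0.4989 0.1772 0.0391]
stand 0.92 [191.68 213.72] [0.2708 0.2374 0.0373]
stand 0.79 [348.288 319.48 ] [ 0.3343 -0.3005  0.0408]
rack 0.83 [392.576 253.8  ] [ 0.5364 -0.232   0.0467]
rack 0.43 [276.608 158.88 ] [ 0.6685  0.4189 -0.0029]
knob_plug_center 0.59 [395.584 243.68 ] [ 0.5592 -0.22    0.0565]
pin_plug_center 0.21 [394.624 257.8  ] [ 0.5364 -0.2389  0.0393]
gauge it knows: clip, copper_elbow, grease_jar, knob_plug_center, pin_plug_center, plug_bar, plug_center, port_mouth, rack, screwdriver, stand, tape_roll, wrench
```

View pics/top0.png

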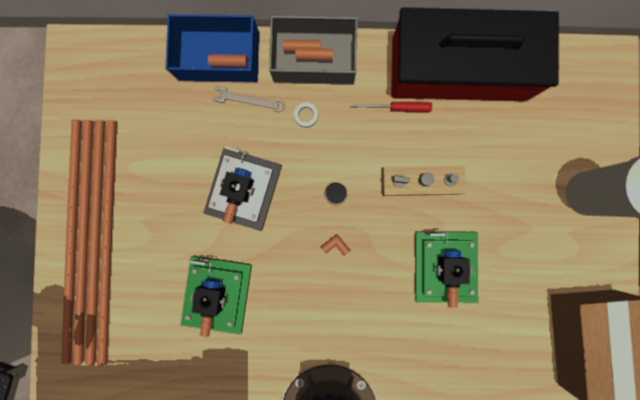

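View pics/side0.png

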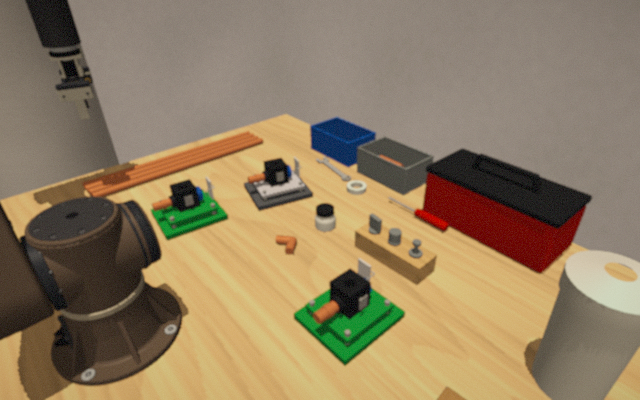

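Three valve stands: dark grey at top-view (243,188) and two green ones at (215,295) and (447,268). The grey one fits the description. The rack holds a bar head (401,180), a knob (427,180) and a pin (452,180). I'll move over the port to measure it from near.

```bash
python3 -m inch '0.85 -1 0.1 0 0 0;0.85 -1 0.1 0 0 0;0.85 -1 0.1 0 0 0;0.85 -1 0.1 0 0 0;0.85 -1 0.1 0 0 0;0.85 -1 0.1 0 0 0;0.85 -1 0.1 0 0 0;0.85 -1 0.1 0 0 0;0.85 -1 0.1 0 0 0;0.85 -1 0.1 0 0 0;0.85 -1 0.1 0 0 0;0.85 -1 0 0 0 0'
python3 - <<'E'
from h import *
from scipy.spatial.transform import Rotation as Ro
np.set_printoptions(precision=4,suppress=True)
s=arm.get_state(); print(s["eef_pos"],Ro.from_euler('xyz',s["ee_rot"]).as_matrix(),s["q"])
p=arm.grab_frame("wrist"); print(np.array(p["pose"]))
for t in ["port_mouth","stand"]:
    for r in arm.place_of(p,t)[:3]:
        u=px(r["position"]); print(t,round(r["confidence"],2),u,at_depth(p,u),at_z(p,u,.1))
p2=arm.grab_frame("top")
c=cv2.resize(p2["frame"][150:215,360:490],None,fx=6,fy=6,interpolation=cv2.INTER_CUBIC)
cv2.imwrite("pics/plugs.png",c[:,:,::-1]); save(p,"w1.png")
E
```

```text
t: 2.3
eef_pos: [0.4809, 0.2912, 0.2601]
ee_rot: [-2.108, 1.57, 0.773]
force: [0.4, 1.0, 0.2]
width: 0.0875
[0.4809 0.2912 0.2601] [[ 0.0007 -0.2577 -0.9662]
 [ 0.0007 -0.9662  0.2577]
 [-1.     -0.0009 -0.0005]] [ 0.8927  0.1523 -0.1893  0.0001 -1.2282  0.4174]
[[-0.2579  0.9251  0.2788  0.5564]
 [-0.9662 -0.2464 -0.0762  0.2707]
 [-0.0017 -0.289   0.9573  0.4186]
 [ 0.      0.      0.      1.    ]]
port_mouth 0.68 [367.808 348.72 ] [0.4999 0.274  0.3535] [0.2801 0.2869 0.1   ]
stand 0.86 [361.024 302.6  ] [0.506  0.2731 0.344 ] [0.3412 0.2809 0.1   ]
stand 0.59 [357.696 105.6  ] [0.5441 0.2376 0.0992] [0.5441 0.2377 0.1   ]
```

View pics/w1.png

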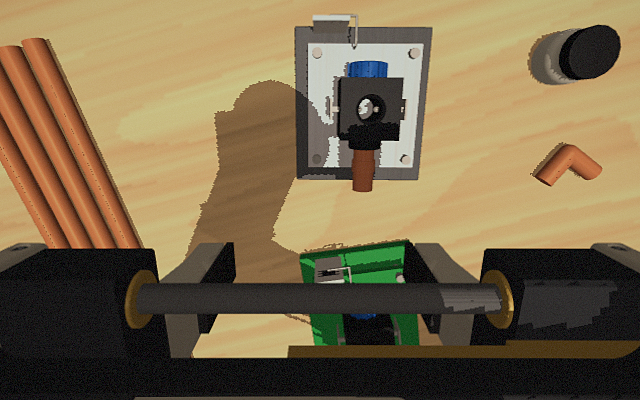

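View pics/plugs.png

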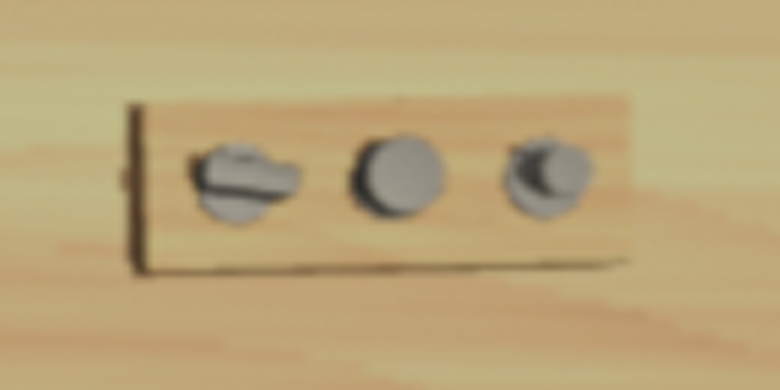

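The wrist view shows the grey stand with the port at about (369,107). In the crop the bar head is at (238,180), with the knob at (400,175) and the pin at (545,178). The bar plug's long side runs nearly along world y. Next I'll get depth-based centres.

```bash
cat >> h.py <<'E'
def cloud(p,step=1):
    r,c=np.mgrid[0:400:step,0:640:step]; r=r.ravel();c=c.ravel(); z=p["range_z"][r,c]; k=z>0; r,c,z=r[k],c[k],z[k]
    n=cv2.undistortPoints(np.stack([c,r],1).astype(float)[:,None],p["mtx"],np.array(p["dist_coeffs"],float))[:,0]
    T=np.array(p["pose"]); X=np.stack([n[:,0],-n[:,1],-np.ones(len(n))],1)*z[:,None]
    return X@T[:3,:3].T+T[:3,3], np.stack([c,r],1)
def near(X,xy,rad,z0,z1): return (np.hypot(*(X[:,:2]-xy).T)<rad)&(X[:,2]>z0)&(X[:,2]<z1)
def rect(X): return cv2.minAreaRect((X[:,:2]*1000).astype(np.float32))
E
python3 - <<'E'
from h import *
np.set_printoptions(precision=4,suppress=True)
p=arm.grab_frame("wrist"); X,c=cloud(p)
k=near(X,[.544,.237],.05,.093,.107); print("body",k.sum(),np.median(X[k],0),rect(X[k]))
k=near(X,[.544,.237],.14,.005,.02); print("base",k.sum(),rect(X[k]))
k=near(X,[.544,.237],.13,.108,.2); print("above",k.sum(),X[k].mean(0) if k.sum() else 0, X[k].max(0) if k.sum() else 0)
p=arm.grab_frame("top"); X,c=cloud(p)
k=near(X,[.544,.237],.05,.09,.11); print("body top",k.sum(),rect(X[k]))
for xy in ([.565,-.145],[.565,-.2],[.565,-.26]):
    k=near(X,xy,.03,.08,.1); print(xy,k.sum(),X[k].mean(0) if k.sum() else 0,rect(X[k]) if k.sum()>4 else 0)
k=near(X,[.565,-.2],.14,.044,.056);print("rack",rect(X[k]))
E
```

```text
body 3481 [0.5395 0.2272 0.1002] ((538.0167846679688, 227.320068359375), (56.32145309448242, 55.7489128112793), 74.8458480834961)
base 5635 ((537.8467407226562, 227.2369842529297), (150.8887939453125, 169.69898986816406), 74.41449737548828)
above 0 0 0
body top 574 ((539.6266479492188, 227.8239288330078), (57.28816223144531, 55.965660095214844), 75.02970123291016)
[0.565, -0.145] 91 [ 0.5658 -0.1474  0.0899] ((566.3372802734375, -147.2345733642578), (35.29170227050781, 12.041443824768066), 84.3935775756836)
[0.565, -0.2] 79 [ 0.5688 -0.2075  0.0815] ((569.0673828125, -207.86322021484375), (26.99717903137207, 25.682004928588867), 55.92599105834961)
[0.565, -0.26] 65 [ 0.5716 -0.2673  0.0842] ((571.4149780273438, -267.6606140136719), (18.096662521362305, 19.83274269104004), 55.16047286987305)
rack ((522.1900024414062, -209.09767150878906), (160.33946228027344, 189.12245178222656), 2.594724416732788)
```

Sizes and heights all fit. Body top is 56x56 mm at z=0.100, and the bar is 35x12 mm at z=0.09. Moving over the rack with the jaws turned across the bar.

```bash
python3 -m inch '0.18 -0.8 0 0 0 -1;0.18 -0.8 0 0 0 -1;0.18 -0.8 0 0 0 -1;0.18 -0.8 0 0 0 -1;0.18 -0.8 0 0 0 -1;0.18 -0.8 0 0 0 -1;0.18 -0.8 0 0 0 -1;0.18 -0.8 0 0 0 -1;0.18 -0.8 0 0 0 -1;0.18 -0.8 0 0 0 -1;0.18 -0.8 0 0 0 -1;0.18 -0.8 0 0 0 -1'
python3 -m inch '0.18 -0.8 0 0 0 -1;0.18 -0.8 0 0 0 -1;0.18 -0.8 0 0 0 -1;0.18 -0.8 0 0 0 -1;0 0 0 0 0 0;0 0 0 0 0 0'
python3 - <<'E'
from h import *
from scipy.spatial.transform import Rotation as Ro
np.set_printoptions(precision=4,suppress=True)
s=arm.get_state(); R=Ro.from_euler('xyz',s["ee_rot"]).as_matrix(); print(s["eef_pos"],np.degrees(np.arctan2(R[1,1],R[0,1])),R[2],s["q"],s["force"])
p=arm.grab_frame("wrist"); X,c=cloud(p); save(p,"w2.png")
k=near(X,[.566,-.1473],.028,.085,.1); print(k.sum(),X[k].mean(0),rect(X[k]))
if k.sum(): print(c[k].mean(0))
for t in ["plug_bar","plug_center"]:
    for r in arm.place_of(p,t)[:2]:
        u=px(r["position"]); print(t,round(r["confidence"],2),u,at_depth(p,u),at_z(p,u,.074))
E
```

```text
t: 4.1
eef_pos: [0.5449, 0.0045, 0.2597]
ee_rot: [-1.265, 1.57, 0.567]
force: [-0.9, -0.2, 0.5]
width: 0.0875
t: 4.85
eef_pos: [0.5664, -0.0909, 0.2595]
ee_rot: [0.321, 1.571, 1.807]
force: [-0.7, -0.1, -0.3]
width: 0.0876
[ 0.5664 -0.0909  0.2595] 175.16234207687438 [-1.      0.0001  0.0002] [ 0.1816  0.1727 -0.1656 -0.0002 -1.2325 -0.2659] [-0.7013 -0.0922 -0.2839]
474 [ 0.5648 -0.1487  0.0921] ((565.2005004882812, -148.58973693847656), (35.547061920166016, 11.665212631225586), 85.22895050048828)
[315.2975 124.2405]
plug_bar 0.84 [318.72 120.6 ] [ 0.5613 -0.1518  0.0919] [ 0.5614 -0.1509  0.074 ]
plug_center 0.67 [315.392 119.72 ] [ 0.5643 -0.1529  0.0923] [ 0.5646 -0.152   0.074 ]
```

View pics/w2.png

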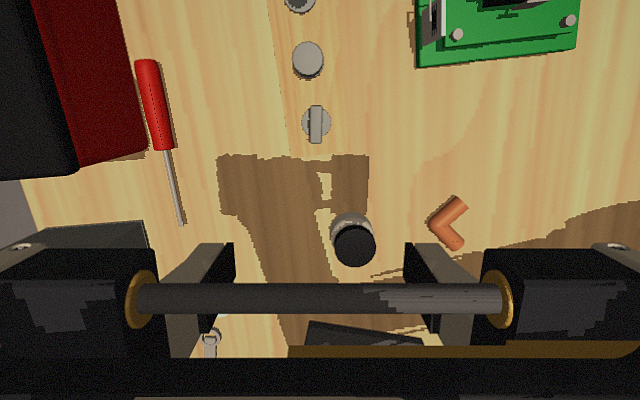

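The picture shows the bar head at (315,124), with the knob at (308,60) behind it and the jaws aligned across the bar. Lateral move, then down.

```bash
python3 -m inch '0 -0.63 -0.3 0 0 0;0 -0.63 -0.3 0 0 0;0 -0.64 -0.3 0 0 0;0 0 -0.8 0 0 0;0 0 -0.8 0 0 0;0 0 -0.8 0 0 0;0 0 -0.8 0 0 0;0 0 -0.8 0 0 0;0 0 -0.8 0 0 0;0 0 -0.5 0 0 0;0 0 -0.4 0 0 0;0 0 0 0 0 0' 1
python3 -m inch '0 0 0 0 0 0;0 0 0 0 0 0'
```

```text
t: 6.5
eef_pos: [0.566, -0.1492, 0.0608]
ee_rot: [1.73, 1.569, -3.069]
force: [-1.0, 0.1, 0.1]
width: 0.0875
t: 6.75
eef_pos: [0.567, -0.1488, 0.0624]
ee_rot: [-1.481, 1.569, 0.004]
force: [0.8, -0.1, 0.3]
width: 0.0875
```

```bash
python3 -m inch '0 0 -0.08 0 0 0;0 0 0 0 0 0'; python3 -m inch '0 0 0 0 0 0;0 0 0 0 0 0;0 0 0 0 0 0;0 0 0 0 0 0;0 0 0 0 0 0;0 0 0 0 0 0;0 0 0 0 0 0;0 0 0 0 0 0' 0 55
```

```text
t: 7.0
eef_pos: [0.5664, -0.1488, 0.0592]
ee_rot: [-1.004, 1.571, 0.48]
force: [0.5, -0.7, 0.1]
width: 0.0874
t: 8.0
eef_pos: [0.5664, -0.1489, 0.0591]
ee_rot: [1.621, 1.571, 3.106]
force: [-0.9, -0.2, 1.6]
width: 0.0131
```

```bash
python3 -m inch '0 0 0.2 0 0 0;0 0 0.4 0 0 0;0 0 0.6 0 0 0;0 0 0.8 0 0 0;0 0 0.8 0 0 0;0 0 0.8 0 0 0;0 0 0.7 0 0 0;0 0 0.4 0 0 0;0 0 0 0 0 0;0 0 0 0 0 0'
python3 - <<'E'
from h import *
from scipy.spatial.transform import Rotation as Ro
np.set_printoptions(precision=4,suppress=True)
s=arm.get_state(); R=Ro.from_euler('xyz',s["ee_rot"]).as_matrix(); print(s["eef_pos"],np.degrees(np.arctan2(R[1,1],R[0,1])),R[2],s["q"],s["force"])
p=arm.grab_frame("wrist"); save(p,"w3.png")
q=arm.grab_frame("side"); u=proj(q,s["eef_pos"]).astype(int); print(u)
for n,pp in (("wrist",p),("side",q)):
  for t in ["plug_bar","plug_center"]:
    for r in arm.place_of(pp,t)[:2]:
        u2=px(r["position"]); print(n,t,round(r["confidence"],2),u2,at_depth(pp,u2))
a=q["frame"][max(u[1]-60,0):u[1]+60,u[0]-60:u[0]+60]; a=cv2.resize(a,(400,400))
b=cv2.resize(p["frame"][150:400,170:470],None,fx=4/3,fy=4/3); b=cv2.copyMakeBorder(b,0,400-b.shape[0],0,0,cv2.BORDER_CONSTANT)
cv2.imwrite("pics/held.png",np.hstack([a,b])[:,:,::-1])
E
```

```text
t: 9.25
eef_pos: [0.5659, -0.1487, 0.1994]
ee_rot: [1.451, 1.57, 2.936]
force: [0.6, -0.6, -1.2]
width: 0.0115
[ 0.5659 -0.1487  0.1994] 175.0484982317208 [-1.      0.0012  0.0001] [ 0.0767  0.2322 -0.2302 -0.0004 -1.1096 -0.1629] [ 0.5929 -0.6105 -1.1957]
[378 177]
wrist plug_bar 0.93 [321.28 273.8 ] [ 0.564  -0.158   0.2323]
wrist plug_bar 0.66 [312.896 124.28 ] [ 0.5652 -0.2099  0.0827]
wrist plug_center 0.69 [317.504 247.68 ] [ 0.5649 -0.1663  0.2243]
side plug_bar 0.65 [378.816 173.52 ] [ 0.5552 -0.1588  0.2165]
side plug_bar 0.56 [413.888 255.52 ] [ 0.5594 -0.2732  0.0548]
side plug_center 0.76 [380.672 181.48 ] [ 0.5591 -0.1623  0.1965]
```

View pics/held.png

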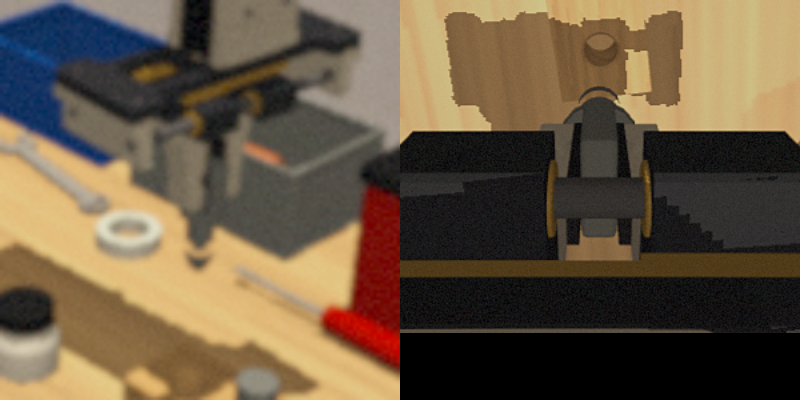

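The plug is held upright; the left half shows its cone below the fingers. Next is an overshoot past the port, to measure it in this same hand orientation so that the calibration bias cancels.

```bash
python3 -m inch '-0.06 0.4 0.3 0 0 0;-0.06 0.9 0.3 0 0 0;-0.06 1 0.3 0 0 0;-0.06 1 0.3 0 0 0;-0.06 1 0.3 0 0 0;-0.06 1 0.2 0 0 0;-0.06 1 0.2 0 0 0;-0.06 1 0.2 0 0 0;-0.06 1 0.1 0 0 0;-0.06 1 0 0 0 0;-0.06 1 0 0 0 0;-0.06 1 0 0 0 0'
python3 -m inch '-0.06 1 0 0 0 0;-0.06 1 0 0 0 0;-0.06 0.8 0 0 0 0;-0.03 0.4 0 0 0 0;0 0 0 0 0 0;0 0 0 0 0 0;0 0 0 0 0 0'
cat > m.py <<'E'
from h import *
from scipy.spatial.transform import Rotation as Ro
np.set_printoptions(precision=4,suppress=True)
s=arm.get_state(); R=Ro.from_euler('xyz',s["ee_rot"]).as_matrix(); t=s["eef_pos"]; print(t,np.degrees(np.arctan2(R[1,1],R[0,1])),R[2],s["force"])
p=arm.grab_frame("wrist"); save(p,"w4.png"); X,c=cloud(p)
k=near(X,[.538,.2275],.045,.094,.107); print("body",k.sum(),rect(X[k]),np.median(X[k][:,2]))
k=near(X,[.538,.2275],.11,.005,.02); print("base",k.sum(),rect(X[k]))
Y=(X-t)@np.array([R[:,1],R[:,2],[0,0,1]]).T   # jaw, side, up
for a,b in ((-.06,-.04),(-.04,-.015),(-.009,-.004),(-.003,0)):
    k=(np.hypot(Y[:,0],Y[:,1])<.03)&(Y[:,2]>a)&(Y[:,2]<b)
    if k.sum()>5: print(a,b,k.sum(),Y[k].min(0)*1e3,Y[k].max(0)*1e3,c[k].mean(0))
for r in arm.place_of(p,"port_mouth")[:2]:
    u=px(r["position"]); print(r["confidence"],u,at_z(p,u,.1))
E
python3 m.py
```

```text
t: 11.05
eef_pos: [0.5444, 0.1917, 0.267]
ee_rot: [-0.893, 1.57, 0.592]
force: [0.1, 0.7, -0.6]
width: 0.0117
t: 11.92
eef_pos: [0.5387, 0.2853, 0.2663]
ee_rot: [-1.198, 1.571, 0.285]
force: [-0.2, -0.0, -1.4]
width: 0.0119
[0.5387 0.2853 0.2663] 175.0064584977143 [-1.     -0.0001  0.    ] [-0.1924 -0.0396 -1.3907]
body 3161 ((538.1513671875, 226.99502563476562), (56.008949279785156, 56.107086181640625), 74.73087310791016) 0.10026779142296588
base 5277 ((538.2149658203125, 227.16348266601562), (150.10540771484375, 170.2181854248047), 74.749267578125)
-0.06 -0.04 40 [ -9.4068 -10.0797 -43.9731] [  9.1487  -3.237  -40.0461] [318.675 217.475]
-0.04 -0.015 107 [ -9.271  -10.3015 -39.9374] [  9.6346  -2.6787 -22.5639] [318.6262 221.8505]
-0.009 -0.004 81 [-14.1244 -14.4027  -8.5375] [14.0896 -6.8742 -4.0092] [319.7407 233.963 ]
-0.003 0 126 [-13.3462 -18.0583  -2.9889] [13.3316 -8.075  -0.1382] [316.6746 235.8968]
0.83 [312.896 124.28 ] [0.5392 0.2273 0.1   ]
0.82 [583.808 158.32 ] [0.2797 0.2828 0.1   ]
```

The port by wrist is (0.5382,0.2271), which agrees with the earlier views. The plug axis is within about 0.2 mm of the tool axis. Moving above the port.

```bash
python3 -m inch '0 -0.4 -0.2 0 0 0;0 -0.6 -0.4 0 0 0;0 -0.6 -0.6 0 0 0;-0.02 -0.33 -0.7 0 0 0;0 0 -0.7 0 0 0;0 0 -0.4 0 0 0;0 0 -0.2 0 0 0;0 0 0 0 0 0;0 0 0 0 0 0;0 0 0 0 0 0'
python3 - <<'E'
from h import *
np.set_printoptions(precision=4,suppress=True)
L=[]
for i in range(6):
    q=arm.grab_frame("side"); s=arm.get_state(); L.append(np.r_[s["eef_pos"],s["force"]])
print(np.mean(L,0),np.std(L,0))
u=proj(q,s["eef_pos"]).astype(int)
cv2.imwrite("pics/port.png",cv2.resize(q["frame"][u[1]-60:u[1]+60,u[0]-60:u[0]+60],(480,480),interpolation=cv2.INTER_CUBIC)[:,:,::-1])
E
```

```text
t: 13.28
eef_pos: [0.5382, 0.2285, 0.1708]
ee_rot: [-0.831, 1.57, 0.654]
force: [-1.1, 0.3, -1.1]
width: 0.0112
[ 0.538   0.2284  0.1704  0.5164 -0.1553 -1.1246] [0.0001 0.0001 0.0001 0.7434 0.333  0.4598]
```

View pics/port.png

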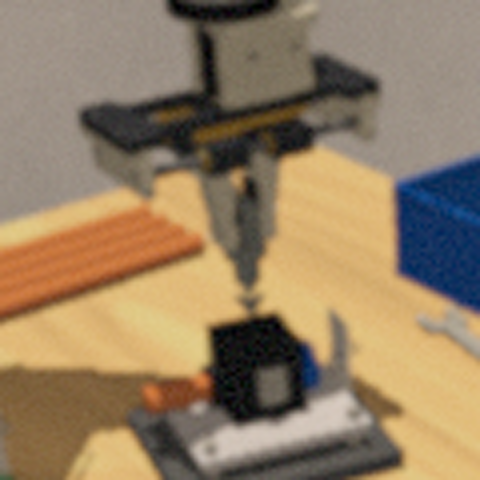

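The plug cone tip (250,303 in the crop) is directly above the port of the black body. Entering the port.

```bash
python3 -m inch '0 -0.037 -0.05 0 0 0;0 0 -0.2 0 0 0;0 0 -0.2 0 0 0;0 0 -0.2 0 0 0;0 0 -0.2 0 0 0;0 0 -0.15 0 0 0;0 0 0 0 0 0;0 0 0 0 0 0'
cat > f.py <<'E'
from h import *
import sys
np.set_printoptions(precision=4,suppress=True)
L=[]
for i in range(int(sys.argv[1]) if len(sys.argv)>1 else 4):
    q=arm.grab_frame("wrist"); s=arm.get_state(); L.append(np.r_[s["eef_pos"],s["force"],s["moment"]])
print(s["t"],np.mean(L,0),"std",np.std(L,0)[[2,5]],s["width"])
E
python3 f.py
```

```text
t: 14.58
eef_pos: [0.5381, 0.2272, 0.1403]
ee_rot: [-1.152, 1.571, 0.333]
force: [0.6, -0.2, -0.8]
width: 0.012
14.775 [ 0.5381  0.2272  0.1404 -0.0336 -0.2607 -0.6969  0.0732 -0.0683  0.0197] std [0.     0.4587] 0.011660087539928357
```

```bash
python3 -m inch '0 0 -0.1 0 0 0;0 0 -0.1 0 0 0;0 0 -0.1 0 0 0;0 0 -0.05 0 0 0;0 0 0 0 0 0'; python3 f.py 2; python3 -m inch '0 0 -0.05 0 0 0;0 0 -0.05 0 0 0;0 0 0 0 0 0'; python3 f.py 2;  python3 -m inch '0 0 -0.05 0 0 0;0 0 -0.05 0 0 0;0 0 0 0 0 0'; python3 f.py 2
```

```text
t: 15.4
eef_pos: [0.5379, 0.2271, 0.1295]
ee_rot: [2.374, 1.57, -2.424]
force: [0.0, 0.3, -1.2]
width: 0.0115
15.5 [ 0.538   0.2272  0.1297  0.2903  0.014  -0.3578  0.1348 -0.0403 -0.0004] std [0.     0.0117] 0.011916055838432983
t: 15.88
eef_pos: [0.538, 0.227, 0.1268]
ee_rot: [-2.244, 1.571, -0.759]
force: [0.6, -1.4, 2.0]
width: 0.0122
15.975 [ 0.5381  0.227   0.1269  0.4466 -0.7508  1.3069 -0.3776  0.1026 -0.0126] std [0.     0.8944] 0.011581341583593086
t: 16.35
eef_pos: [0.5386, 0.2276, 0.1244]
ee_rot: [-0.96, 1.569, 0.525]
force: [-0.4, -0.2, 5.0]
width: 0.0121
16.45 [ 0.5386  0.2276  0.1244 -0.4279 -0.7209  5.8018 -0.1567  0.1014 -0.0004] std [0.     0.1292] 0.011788413944701917
```

```bash
for i in 1; do python3 -m inch '0 0 -0.05 0 0 0;0 0 -0.05 0 0 0;0 0 0 0 0 0'; python3 f.py 2; done;  python3 -m inch '0 0 -0.05 0 0 0;0 0 0 0 0 0'; python3 f.py 2
```

```text
t: 16.82
eef_pos: [0.5389, 0.2273, 0.1219]
ee_rot: [-1.236, 1.569, 0.25]
force: [-0.4, -2.4, 8.1]
width: 0.0116
16.925 [ 0.5389  0.2273  0.1219 -0.2208 -2.6783  7.773  -0.8192 -0.0315 -0.0123] std [0.     0.0969] 0.01152886484657176
t: 17.18
eef_pos: [0.539, 0.2273, 0.1209]
ee_rot: [-1.256, 1.568, 0.229]
force: [-2.1, -2.3, 12.0]
width: 0.0116
17.275 [ 0.539   0.2273  0.1209 -1.7666 -2.5669 11.6738 -0.949   0.6466 -0.0196] std [0.     0.0532] 0.011612457172161245
```

```bash
python3 -m inch '-0.02 -0.015 0 0 0 0;0 0 0 0 0 0'; python3 f.py 2;  python3 -m inch '0 0 -0.05 0 0 0;0 0 0 0 0 0'; python3 f.py 2
```

```text
t: 17.52
eef_pos: [0.5389, 0.2273, 0.121]
ee_rot: [-1.113, 1.567, 0.372]
force: [-0.1, -1.6, 10.8]
width: 0.0117
17.625 [ 0.5389  0.2272  0.121  -0.6673 -1.6659 10.283  -0.706  -0.0134  0.0071] std [0.     0.3214] 0.011660606686761766
t: 17.88
eef_pos: [0.5379, 0.2271, 0.1181]
ee_rot: [-0.787, 1.569, 0.698]
force: [2.6, -0.2, 1.5]
width: 0.0117
17.975 [ 0.5378  0.2271  0.1179  1.2069 -0.0603  2.8298  0.1496 -0.476  -0.0211] std [0.     0.2167] 0.011534052373997825
```

```bash
python3 -m inch '0.01 0 -0.05 0 0 0;0 0 -0.05 0 0 0;0 0 0 0 0 0'; python3 f.py 2;  python3 -m inch '0 0 -0.05 0 0 0;0 0 -0.05 0 0 0;0 0 0 0 0 0'; python3 f.py 2
```

```text
t: 18.35
eef_pos: [0.5371, 0.2265, 0.1136]
ee_rot: [1.995, 1.569, -2.804]
force: [1.9, 0.5, -7.1]
width: 0.0117
18.45 [  0.537    0.2264   0.1134   3.116    0.391  -10.0254   0.4772  -1.173
   0.0179] std [0.0001 1.3755] 0.011907420307458148
t: 18.82
eef_pos: [0.5373, 0.2264, 0.1115]
ee_rot: [2.311, 1.57, -2.488]
force: [-0.1, -0.1, -4.6]
width: 0.0119
18.925 [ 0.5373  0.2264  0.1116 -1.1838 -0.1473 -4.2967  0.0065  0.3074 -0.0263] std [0.     0.2329] 0.011695421455494306
```

```bash
python3 -m inch '0 0 -0.05 0 0 0;0 0 0 0 0 0'; python3 f.py 2
```

```text
t: 19.18
eef_pos: [0.5382, 0.227, 0.1107]
ee_rot: [-1.049, 1.569, 0.436]
force: [0.6, -0.1, -0.6]
width: 0.0116
19.275 [ 0.5381  0.2269  0.1107 -0.0847  0.0416 -1.4603  0.0343 -0.0797 -0.0027] std [0.     0.3443] 0.011560696280853922
```

The downward pull of up to 10 N shows the noses snapping into the groove. Pressing on towards 16–20 N.

```bash
python3 -m inch '0 0 -0.03 0 0 0;0 0 0 0 0 0'; python3 f.py 2; python3 -m inch '0 0 -0.03 0 0 0;0 0 0 0 0 0'; python3 f.py 2
```

```text
t: 19.52
eef_pos: [0.5377, 0.2267, 0.1093]
ee_rot: [-0.936, 1.571, 0.549]
force: [0.2, -0.0, 0.0]
width: 0.0118
19.625 [ 0.5377  0.2267  0.1093  0.4933 -0.3545 -0.5581  0.0983 -0.0794 -0.0223] std [0.     0.3731] 0.011762014594920333
t: 19.88
eef_pos: [0.5378, 0.2267, 0.1087]
ee_rot: [-1.223, 1.571, 0.262]
force: [-2.1, -0.1, 3.5]
width: 0.0117
19.975 [ 0.5377  0.2267  0.1087 -1.1131 -0.8112  2.7846 -0.0061  0.4614  0.0309] std [0.     0.0618] 0.011954252552449047
```

```bash
python3 -m inch '0 0 -0.03 0 0 0;0 0 0 0 0 0'; python3 f.py 2; python3 -m inch '0 0 -0.02 0 0 0;0 0 0 0 0 0'; python3 f.py 2
```

```text
t: 20.23
eef_pos: [0.5378, 0.2267, 0.1081]
ee_rot: [-1.224, 1.57, 0.261]
force: [-3.3, -1.2, 7.6]
width: 0.0114
20.325 [ 0.5378  0.2267  0.1081 -2.498  -0.0995  6.8957 -0.1489  1.1325 -0.0644] std [0.     0.1504] 0.011790467237539244
t: 20.58
eef_pos: [0.5378, 0.2268, 0.1078]
ee_rot: [-1.196, 1.57, 0.289]
force: [-4.2, -1.1, 9.2]
width: 0.0115
20.675 [ 0.5378  0.2267  0.1078 -3.2779 -1.0777  9.8274 -0.1684  1.5623  0.0142] std [0.     0.1873] 0.011687670670948159
```

```bash
python3 -m inch '-0.012 0 -0.03 0 0 0;0 0 0 0 0 0'; python3 f.py 2; python3 -m inch '0 0 -0.02 0 0 0;0 0 0 0 0 0'; python3 f.py 2
```

```text
t: 20.92
eef_pos: [0.5377, 0.2268, 0.1074]
ee_rot: [-1.28, 1.569, 0.205]
force: [-3.8, -1.0, 13.2]
width: 0.0115
21.025 [ 0.5378  0.2268  0.1075 -4.563  -1.4208 12.8378 -0.5481  1.5967 -0.0205] std [0.     0.4964] 0.012025492202571082
t: 21.28
eef_pos: [0.5378, 0.2268, 0.1071]
ee_rot: [-1.283, 1.569, 0.202]
force: [-5.7, -1.2, 14.8]
width: 0.0116
21.375 [ 0.5378  0.2268  0.1071 -5.5586 -2.3586 14.3427 -0.5743  2.0073 -0.0411] std [0.     0.5315] 0.011959515131528488
```

```bash
python3 -m inch '0 0 -0.025 0 0 0;0 0 0 0 0 0;0 0 0 0 0 0'; python3 f.py 3
python3 - <<'E'
from h import *
s=arm.get_state(); t=s["eef_pos"]
for n in ["side"]:
    q=arm.grab_frame(n); u=proj(q,t).astype(int); a=cv2.resize(q["frame"][u[1]-25:u[1]+60,u[0]-45:u[0]+45],None,fx=6,fy=6,interpolation=cv2.INTER_CUBIC)
p=arm.grab_frame("wrist"); b=p["frame"][90:310,200:440]; b=cv2.resize(b,(int(240*510/220),510))[:, :250+250]
h=min(a.shape[0],b.shape[0]); 
im=np.hstack([a[:h,:],b[:h]]); im=cv2.resize(im,None,fx=min(1,800/im.shape[1]),fy=min(1,800/im.shape[1]))
cv2.imwrite("pics/home.png",im[:,:,::-1])
X,c=cloud(p); k=near(X,[.538,.227],.04,.085,.105)
k2=k&(np.abs(X[:,1]-.205)<.012); print("bodytop z",k.sum(),np.median(X[k2][:,2]),np.percentile(X[k][:,2],[50,95]))
E
```

```text
t: 21.75
eef_pos: [0.5378, 0.2268, 0.1068]
ee_rot: [-1.24, 1.569, 0.245]
force: [-6.1, -1.1, 18.6]
width: 0.0117
21.9 [ 0.5378  0.2268  0.1068 -6.4785 -2.0997 18.0992 -0.6627  2.4612 -0.014 ] std [0.     0.4776] 0.011622019406176349
bodytop z 4475 0.09791243601577601 [0.09794183 0.10129785]
```

View pics/home.png

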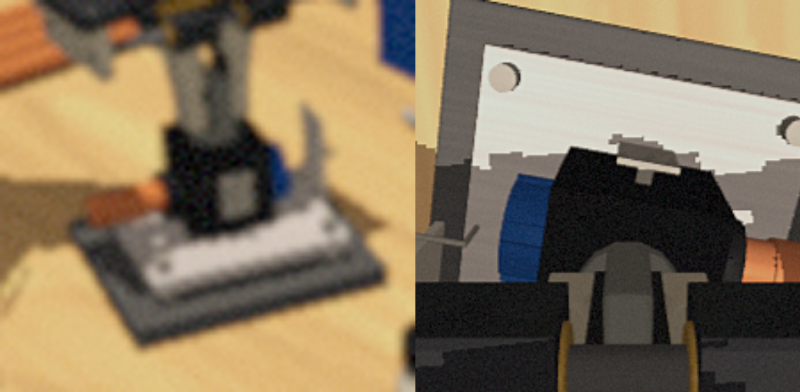

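The flange sits on the body top. The plate is down 2.3 mm (body top at z=0.0979), which matches the 18 N reading. Now easing up into the tug.

```bash
python3 -m inch '0 0 0.05 0 0 0;0 0 0.05 0 0 0;0 0 0.05 0 0 0;0 0 0 0 0 0'; python3 f.py 2; python3 -m inch '0 0 0.03 0 0 0;0 0 0.02 0 0 0;0 0 0 0 0 0'; python3 f.py 2
```

```text
t: 22.5
eef_pos: [0.5374, 0.2268, 0.1089]
ee_rot: [-0.255, 1.571, 1.229]
force: [0.8, 0.1, 0.4]
width: 0.0115
22.6 [ 0.5374  0.2268  0.1089 -0.2359  0.1166  1.603   0.0701 -0.1288  0.0033] std [0.     0.0819] 0.011802340801220605
t: 22.98
eef_pos: [0.5371, 0.2266, 0.1104]
ee_rot: [2.065, 1.57, -2.734]
force: [0.4, -0.5, -1.6]
width: 0.0116
23.075 [ 0.5372  0.2266  0.1105  0.7377  0.27   -0.6875  0.0799 -0.0541  0.0583] std [0.     0.7399] 0.011491699467930896
```

```bash
python3 -m inch '0 0 0.03 0 0 0;0 0 0.02 0 0 0;0 0 0 0 0 0'; python3 f.py 2; python3 -m inch '0 0 0.03 0 0 0;0 0 0 0 0 0'; python3 f.py 2
```

```text
t: 23.45
eef_pos: [0.5371, 0.2266, 0.1117]
ee_rot: [2.035, 1.57, -2.763]
force: [1.1, 0.1, -5.6]
width: 0.0121
23.55 [ 0.5371  0.2266  0.1117  1.2196  0.2244 -5.8594  0.2225 -0.3825  0.0252] std [0.    0.546] 0.012091680743239472
t: 23.8
eef_pos: [0.5371, 0.2266, 0.1125]
ee_rot: [1.996, 1.57, -2.803]
force: [2.0, 1.0, -10.2]
width: 0.0117
23.9 [  0.537    0.2265   0.1125   2.2631   0.5246 -10.7797   0.3219  -0.8227
   0.0415] std [0.     0.2855] 0.011500797502352327
```

```bash
python3 -m inch '0 0 0.025 0 0 0;0 0 0 0 0 0'; python3 f.py 4
python3 - <<'E'
from h import *
p=arm.grab_frame("wrist"); X,c=cloud(p); k=near(X,[.538,.227],.04,.09,.106)
print("body top",k.sum(),np.median(X[k][:,2]))
E
```

```text
t: 24.15
eef_pos: [0.537, 0.2265, 0.1132]
ee_rot: [2.083, 1.57, -2.715]
force: [3.0, 1.0, -13.6]
width: 0.0118
24.35 [  0.537    0.2265   0.1133   2.2845   0.8568 -14.8077   0.3888  -1.1558
   0.0162] std [0.     0.4603] 0.011558518810295201
body top 4182 0.10207964476370382
```

The body top is 1.8 mm above rest, so the pull is about 14 N and the plug is retained. Holding.

```bash
python3 -m inch '0 0 0 0 0 0;0 0 0 0 0 0;0 0 0 0 0 0;0 0 0 0 0 0;0 0 0 0 0 0;0 0 0 0 0 0;0 0 0 0 0 0;0 0 0 0 0 0;0 0 0 0 0 0;0 0 0 0 0 0;0 0 0 0 0 0;0 0 0 0 0 0'; python3 f.py 4; python3 -m inch '0 0 -0.04 0 0 0;0 0 -0.04 0 0 0;0 0 -0.04 0 0 0;0 0 -0.04 0 0 0;0 0 -0.04 0 0 0;0 0 0 0 0 0'; python3 f.py 2
```

```text
t: 25.9
eef_pos: [0.5371, 0.2266, 0.1137]
ee_rot: [2.195, 1.57, -2.604]
force: [1.2, -0.5, -17.6]
width: 0.0117
26.1 [  0.5372   0.2266   0.1137   0.137   -0.311  -17.5435   0.0682  -0.1934
  -0.0033] std [0.     0.3002] 0.011767864994953208
t: 26.85
eef_pos: [0.5386, 0.2274, 0.1089]
ee_rot: [-1.015, 1.568, 0.47]
force: [1.8, -0.9, 2.0]
width: 0.0119
26.95 [ 0.5386  0.2274  0.1088  1.4466 -0.0148  2.5582 -0.0298 -0.802  -0.0162] std [0.     0.1853] 0.011856976831595301
```

The pull crept from 14.8 to 17.5 N during the hold as side friction let go. That's within limits but not steady, so I'll repeat the tug, starting a little lower and monitoring it.

```bash
python3 -m inch '0 0 0.04 0 0 0;0 0 0.04 0 0 0;0 0 0.04 0 0 0;0 0 0.03 0 0 0;0 0 0.02 0 0 0;0 0 0 0 0 0;0 0 0 0 0 0;0 0 0 0 0 0'; python3 f.py 4
```

```text
t: 27.95
eef_pos: [0.537, 0.2266, 0.1125]
ee_rot: [2.083, 1.57, -2.716]
force: [1.6, -0.1, -10.3]
width: 0.0119
28.15 [  0.537    0.2265   0.1125   1.2351   0.746  -10.2884   0.4266  -0.6198
  -0.013 ] std [0.     0.3194] 0.011972118477048706
```

```bash
python3 -m inch '0 0 0.02 0 0 0;0 0 0 0 0 0;0 0 0 0 0 0'; python3 f.py 3
```

```text
t: 28.52
eef_pos: [0.537, 0.2265, 0.1131]
ee_rot: [2.101, 1.57, -2.697]
force: [0.8, 1.0, -14.5]
width: 0.0118
28.675 [  0.537    0.2265   0.1132   1.4344   0.9669 -14.2375   0.4188  -0.5812
   0.0215] std [0.     0.2134] 0.012414205498785472
```

```bash
python3 -m inch '0 0 0 0 0 0;0 0 0 0 0 0;0 0 0 0 0 0;0 0 0 0 0 0'; python3 f.py 4;  python3 -m inch '0 0 0 0 0 0;0 0 0 0 0 0;0 0 0 0 0 0;0 0 0 0 0 0'; python3 f.py 4
python3 - <<'E'
from h import *
p=arm.grab_frame("wrist"); X,c=cloud(p); k=near(X,[.538,.227],.04,.09,.106)
print("body top",k.sum(),np.median(X[k][:,2]))
E
```

```text
t: 29.18
eef_pos: [0.537, 0.2265, 0.1133]
ee_rot: [2.174, 1.57, -2.625]
force: [-0.1, 1.4, -14.6]
width: 0.0115
29.375 [  0.537    0.2265   0.1133  -0.1611   0.4652 -15.3091   0.3032  -0.0705
  -0.0114] std [0.    0.378] 0.011963601549434376
t: 29.88
eef_pos: [0.5371, 0.2266, 0.1133]
ee_rot: [2.186, 1.57, -2.613]
force: [-1.0, -0.2, -14.8]
width: 0.0112
30.075 [  0.5371   0.2266   0.1134  -1.639   -0.0429 -15.2573   0.1458   0.4119
   0.0085] std [0.     0.5771] 0.011409477762611487
body top 4198 0.10208393800384896
```

Steady at 14–15 N for 1.5 s, with the body 1.8 mm up. Easing back down home.

```bash
python3 -m inch '0 0 -0.04 0 0 0;0 0 -0.04 0 0 0;0 0 -0.04 0 0 0;0 0 -0.04 0 0 0;0 0 -0.04 0 0 0;0 0 -0.02 0 0 0;0 0 0 0 0 0'; python3 f.py 2; python3 -m inch '0 0 -0.03 0 0 0;0 0 -0.02 0 0 0;0 0 0 0 0 0;0 0 0 0 0 0'; python3 f.py 3
```

```text
t: 31.0
eef_pos: [0.5387, 0.2274, 0.1083]
ee_rot: [-1.056, 1.568, 0.429]
force: [-0.4, -0.0, 5.8]
width: 0.0118
31.1 [ 0.5387  0.2274  0.1083 -0.2621 -0.7394  6.1269 -0.198   0.0787  0.0109] std [0.     0.5888] 0.011701558744514845
t: 31.6
eef_pos: [0.5387, 0.2274, 0.1076]
ee_rot: [-1.069, 1.567, 0.417]
force: [-2.5, -1.4, 12.1]
width: 0.0119
31.75 [ 0.5387  0.2274  0.1076 -2.8806 -0.8267 12.4325 -0.3638  1.0062 -0.0379] std [0.   0.46] 0.01154209358716869
```

```bash
python3 -m inch '0 0 0.03 0 0 0;0 0 0.02 0 0 0;0 0 0 0 0 0;0 0 0 0 0 0'; python3 f.py 2; python3 -m inch '0 0 0 0 0 0;0 0 0 0 0 0;0 0 0 0 0 0;0 0 0 0 0 0;0 0 0 0 0 0' 0.4; python3 f.py 2
```

```text
t: 32.25
eef_pos: [0.5387, 0.2274, 0.1084]
ee_rot: [-1.038, 1.567, 0.447]
force: [0.1, -1.0, 6.0]
width: 0.0116
32.35 [ 0.5387  0.2274  0.1083 -0.6728 -0.5526  6.1798 -0.2105  0.0699  0.0311] std [0.     0.2179] 0.011460431145891408
t: 32.98
eef_pos: [0.5373, 0.2267, 0.1068]
ee_rot: [2.038, 1.571, -2.761]
force: [-0.1, -0.1, -0.2]
width: 0.035
33.075 [ 0.5373  0.2267  0.1068 -0.1866  0.0807  0.154   0.0678 -0.0801  0.0021] std [0.     0.1372] 0.035132715393745496
```

Released with no residual force. Withdrawing straight up, then back so the camera sees the port.

```bash
python3 -m inch '0 0 0.2 0 0 0;0 0 0.4 0 0 0;0 0 0.7 0 0 0;0 0 0.8 0 0 0;0 0 0.8 0 0 0;0 0 0.8 0 0 0;0 0.3 0.8 0 0 0;0 0.6 0.5 0 0 0;0 0.6 0.3 0 0 0;0 0.4 0 0 0 0;0 0 0 0 0 0;0 0 0 0 0 0'; python3 -m inch '0 0 0 0 0 0;0 0 0 0 0 0'
python3 - <<'E'
from h import *
np.set_printoptions(precision=4,suppress=True)
p=arm.grab_frame("wrist"); X,c=cloud(p)
k=near(X,[.538,.227],.045,.094,.1025); print("body z",np.median(X[k][:,2]),k.sum())
k=near(X,[.538,.227],.03,.135,.16); print("bar top",k.sum(),X[k].mean(0),rect(X[k]))
k=near(X,[.538,.227],.017,.1035,.112); print("flange top",k.sum(),np.median(X[k][:,2]))
t=arm.grab_frame("top"); X,c=cloud(t)
for xy in ([.568,-.207],[.571,-.267]):
    k=near(X,xy,.03,.072,.1); print(X[k].mean(0))
a=cv2.resize(p["frame"][60:200,230:410],(514,400)); b=cv2.resize(t["frame"][80:330,150:500],(400*350//250,400))
im=np.hstack([a,b]); f=800/im.shape[1]; cv2.imwrite("pics/end.png",cv2.resize(im,None,fx=f,fy=f)[:,:,::-1])
E
```

```text
t: 34.58
eef_pos: [0.537, 0.2833, 0.265]
ee_rot: [2.413, 1.569, -2.385]
force: [-0.1, -0.2, -0.4]
width: 0.035
t: 34.83
eef_pos: [0.5374, 0.2833, 0.2658]
ee_rot: [2.536, 1.571, -2.264]
force: [1.1, -0.0, -0.6]
width: 0.0346
body z 0.10026341848015574 2502
bar top 633 [0.5386 0.2266 0.142 ] ((538.8884887695312, 227.05003356933594), (35.13759994506836, 11.755422592163086), 84.97632598876953)
flange top 420 0.10618151598037714
[ 0.5684 -0.2069  0.0801]
[ 0.5716 -0.2673  0.084 ]
```

View pics/end.png

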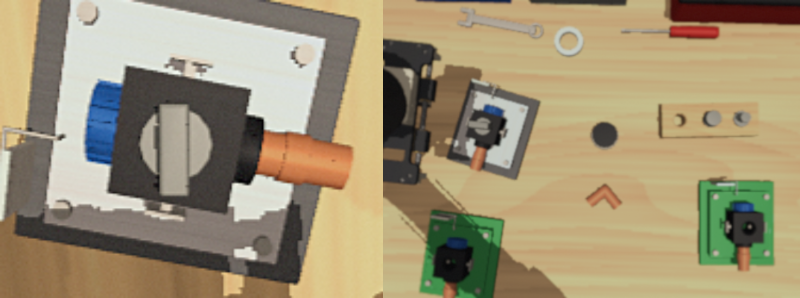

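The plug is home: bar top at 142.0 mm, flange top 106.2 mm, body back at rest at 100.3 mm. The other plugs haven't moved. Handing in.

```bash
python3 -c "
from station import arm
print(arm.job_done())"
```

```text
the job is handed in; nothing more can be done
None
```

The bar-headed plug is pressed home in the port of the dark-grey stand's valve body, passed the tug check and has been released. The job was handed in at about 35 s of the 72 s allowed.

- **Pressing in:** The clip snapped on the way down, pulling the plug down with about 10 N. I then pressed to about 18 N with the flange down, and the plate sat 2.3 mm low, which matches that force.
- **First tug:** It started at about 15 N but crept to about 17.5 N during the hold, so it was not as steady as asked, though below 25 N.
- **Second tug:** I repeated it, and it held at 14–15 N for about 1.5 s with the body 1.8 mm up. The plug stayed caught.
- **Final seating:** I eased it back down to about 12 N, backed off to about 6 N and let go.
- **Last checks:** The bar top is at 142.0 mm, the flange top at 106.2 mm and the body back at rest at 100.3 mm. These are the heights expected for a plug fully home.
- **Rest of the bench:** By depth measurement, the knob and pin plugs are where they were to within about 0.5 mm. Everything else on the bench looked unmoved in the top view. It was not measured.

Forces were read at the ends of moves and in short samples, so a brief peak between readings would not have shown. Side forces reached about 6.5 N at full press.

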